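# Seat two clock barrels and hold the magnifier cover at 60 degrees

## Task

Set the two brass barrels upright in the two pockets of the wooden inspection stand, one in each, all the way down. Then take the stand's magnifier cover, which leans open, swing it over towards the pockets and finish while still holding it with the gripper at 60 degrees open (0 is closed and level, 90 is upright) so that the watchmaker can look through it at the barrels; it falls shut if let go, so never let it drop. Leave the black barrel and all other things on the bench where they are.

Things in the scene. Friction and masses are not known exactly. Their poses are not given: they have to be found in the camera images.
- stand: inspection stand, a fixed wooden block 170 mm (its x) by 210 mm (its y), 30 mm high; origin at the centre of its underside, z up, its front (-x) roughly faces the robot. On its back edge a 12 mm wall reaches 60 mm above the bench, with the cover's hinge on top; at the front corners are brass posts, 10 mm diameter, up to 57 mm above the bench. The pockets lie towards its front
- pocket_left (a point): centre of the mouth of the pocket on the stand's left (+y), at the block's top face 30 mm above the bench; a flat-bottomed round bore, 29 mm diameter, 16 mm deep; axes as the stand's
- pocket_right (a point): the same for the pocket on the stand's right (-y), 90 mm from the other
- barrel_a: brass barrel, upright, 26 mm diameter, 32 mm tall with a 2 mm chamfer round its foot, plus a steel arbor stub (6 mm diameter, 6 mm tall) in the middle of its top; about 80 g; origin at the centre of its underside, z up its axis
- barrel_b: second brass barrel, the same in all; either barrel goes in either pocket
- cover (a joint): angle of the magnifier cover in rad: 0 closed and level (reaching from the hinge towards the stand's -x over the pockets), 1.571 upright, 1.9 its back stop. It starts leaning back a few degrees past upright. Its hinge has a little friction: the cover stays where it is within about 8 degrees of upright, below that it falls shut
- cover_hinge (a point): middle of the hinge line, 62 mm above the bench, at the back of the stand; the line runs along the stand's y. Axes turn with the cover: from here the cover reaches 160 mm along its own -x, and its own z is normal to it
- cover_edge (a point): middle of the cover's free edge, 160 mm from the hinge line and in the cover's mid plane (the hinge line lies in that plane too). The cover is 200 mm wide (along y), a dark wooden frame 10 mm thick around a 6 mm glass pane; the frame's rail along the free edge is 24 mm deep; about 0.45 kg. Axes as cover_hinge
- black_barrel: a black barrel of the same shape and size standing on the bench, not part of the job
- loupe: black eye loupe standing on the bench, 36 mm diameter, 30 mm tall, bystander; origin at the centre of its underside
- screwdriver: screwdriver lying on the bench, 150 mm long, bystander
- blower: dark red rubber dust blower standing on the bench, 62 mm diameter, 100 mm tall, bystander; origin at the centre of its underside
Not all that is in view belongs to the job. Leave any red or white look-alike of the black_barrel alone. Leave any blue look-alike of the barrel_b alone.

How it is judged:
By the outcome, as a careful person would: the job done as asked, in the order asked, and still so for the second after the job is handed in, while the arm keeps its last pose, push and grip.
It also fails if it takes over 72 s, if anything falls off the work surface, if the arm or the gripper's body presses on something with over 40 N, if the wrist force passes 120 N, or if a joint passes its speed limit or range.

## Robot

A 7-joint arm with a two-finger parallel gripper is mounted at the origin on the work surface. World frame = base frame: x ahead of the robot, y to its left, z up, the work surface at z = 0. Lengths are in m, angles in degrees, forces in N, time in s.
With the tool pointing down it reaches from about 0.425 to 0.875 m from the base axis. Payload 4.7 kg.
Tool frame: the origin (TCP) lies between the finger pads; the fingertips stand 8 mm ahead of it and the grasp point (between the pads) lies 11 mm behind it (env.tip_extent is the distance from the TCP to the fingertips, in m); z points along the fingers, y is the line along which they close (so a half turn about z gives the same grasp; the last joint's range is limited). The gripper opens to 87 mm and grips with 3 to 60 N. Pads are 19 mm wide; open, the fingers measure 117 mm over their backs; the gripper's body (75 mm by 190 mm) begins 51 mm behind the grasp point.
Start: joints at [75.235, 18.392, -4.016, 83.108, 1.295, 78.541, -3.26], TCP at [0.174, -0.626, 0.231] pointing down, gripper open.
Joint ranges: [-163.93, 163.93], [-17.29, 119.83], [-79.2, 71.16], [3.27, 140.29], [-89.18, 269.18], [5.43, 117.66], [-154.24, 154.24]. Speed limits (degrees/s): [147.25, 147.25, 180, 180, 180, 180, 180].

## Interface

Orientations are given as [roll, pitch, yaw] about the fixed x, y, z axes, in that order (R = Rz(yaw) Ry(pitch) Rx(roll)).
In Python, from cell import sensors, vision, workorder, env gives the robot as it stands.
- The arm moves only by the tool drive_tool, never from a script. Its argument "moves" is a list of rows, each an object of numbers: "x", "y", "z": the shift along the tool's x, y, z in mm; "rx", "ry", "rz": the turn, a rotation vector about the tool's x, y, z in rad; "fingers": the closure, from -1 (fully open) to 1 (shut). In form: [{"x": .., "y": .., "z": .., "rx": .., "ry": .., "rz": .., "fingers": ..}, ...]. A call has 1 to 20 rows; each row is the pose to reach, as a shift and turn from the pose commanded when the call began, along the tool's axes at that moment; what a row does not reach only later rows make up. A row lasts 1/8 s, in which the tool goes at most 62.5 mm and 10.7 degrees, less where a joint would pass 70% of its speed; a pose out of reach is approached as far as the arm can. A call with a gripper value outside its range is refused whole. The fingers move at their own pace and stop on an object; "force" is the grip in N (left out, the last holds). Time passes only in rows, so rows that repeat a pose let the fingers close. It gives the time, the measured TCP pose, the force, the opening and the grip force at its end, in the units of the state.
- sensors.get_obs(): the state, without advancing time (a new reading comes with each control period).
- vision.read_camera(name): name is "scene" or "side" or "wrist"; returns a dict with "image" (420x560x3 uint8, red, green, blue), "fx", "fy", "cx", "cy" (pixels), "R" (3x3) and "t" (3): a world point X has camera coordinates R X + t. Camera axes: x right, y down, z forward; pixel columns grow to the right and rows downward; lengths in m; the calibration is good to about 2 mm. A picture is of the moment at which its call begins. There is no depth.
- workorder.sign_off(): hands the job in; it is judged then, once.
The state is a dict: "time_s": time; "qpos": joint angles; "joint_velocities": joint speeds; "effort": joint torques, N m; "tool_pos": TCP position; "tool_rot": TCP orientation; "force": force on the tool from outside, world axes, zero at the start; "wrist_torque": the same for the moment, N m; "grip_width": finger opening in m; "grasp_force": force on a finger pad.
Only numpy, scipy, OpenCV 4.12 (cv2) and the standard library are available. Lean on these libraries where they do the work, as an engineer would, in place of code of your own. Each camera call takes 0.05 s, during which the arm holds its last target. There are 200 camera calls.

## Working session

There is one attempt and no reset: what is moved stays moved. The work goes in short steps, Python scripts to look and compute and a tool call to move; the robot and the scene stay as the last step left them, time stands still between calls to the robot, and variables do not carry over. Pictures are saved under pics/ and viewed, at most 10 in all, crops included, and the job is handed in when it is done.

Besides the shell and the picture viewer there is one more tool, called as a command line: name --argument value ..., lists and objects as JSON in quotes. drive_tool: Moves the arm, as the interface text tells. Its arguments: {"type":"object","properties":{"moves":{"type":"array"},"force":{"type":"number"}},"required":["moves"]}

```bash
mkdir -p pics; ls; python3 - <<'E'
from cell import sensors, vision, workorder, env
import cv2,numpy as np
o=sensors.get_obs();print({k:np.round(v,3).tolist() for k,v in o.items()}, env.tip_extent)
for n in("scene","side"):
    c=vision.read_camera(n);cv2.imwrite(f"pics/{n}0.png",c["image"][:,:,::-1])
    np.savez(n+"0.npz",**c);print(n,c["fx"],c["fy"],c["cx"],c["cy"],c["R"].tolist(),c["t"])
E
```

```text
pics
{'time_s': 0.0, 'qpos': [75.234, 18.44, -4.017, 83.176, 1.297, 78.541, -3.258], 'joint_velocities': [0.026, -0.026, -0.054, -0.004, -0.053, -0.063, -0.099], 'effort': [0.001, -49.129, -0.404, -31.252, -0.064, 0.044, 0.0], 'tool_pos': [0.174, -0.626, 0.229], 'tool_rot': [-179.888, 0.007, 15.579], 'force': [-1.189, -0.011, 0.245], 'wrist_torque': [0.023, -0.006, 0.01], 'grasp_force': 0.0, 'grip_width': 0.087} 0.008
scene 401.6782092837117 401.6782092837117 272.25247948560735 210.81742783719955 [[-0.5632271109200806, 0.8262582807621618, 0.008513224804706843], [0.4885429739437674, 0.34129395184629574, -0.8030219181587247], [-0.6664090216487157, -0.44812463880609676, -0.595888684202097]] [ 0.26357154 -0.17996797  1.331123  ]
side 491.1253273082201 491.1253273082201 276.6286554011313 209.66757754579845 [[-0.8816014411407541, -0.4718300661654682, -0.01246144617751839], [-0.24030411566351134, 0.4714123515546276, -0.8485424720053287], [0.40624233035679946, -0.7450817293854588, -0.5289805152954604]] [0.43460167 0.16758793 0.94465312]
```

View pics/scene0.png

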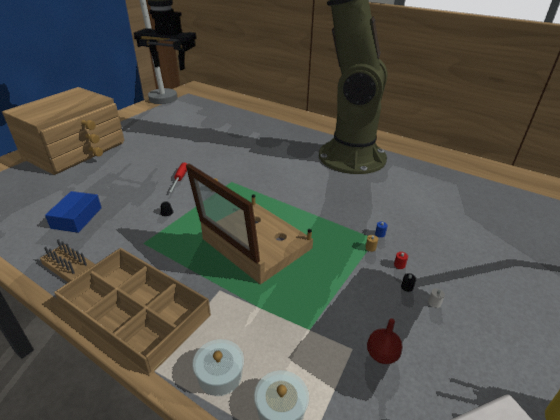

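View pics/side0.png

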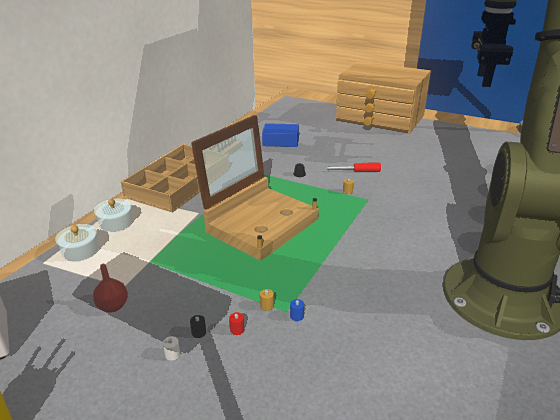

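The scene view shows brass at (372,243), with blue (381,229), red (401,259), black (409,282) and white (436,297) look-alikes. The side view shows two brass barrels, at (267,299) and (348,187). The second is hidden by the cover in the scene view. I'll enlarge to confirm and measure.

```bash
cat > h.py <<'E'
import numpy as np,cv2
def load(n): return dict(np.load(n+".npz"))
def ray(c,u,v):
    d=c["R"].T@np.array([(u-c["cx"])/c["fx"],(v-c["cy"])/c["fy"],1]); return -c["R"].T@c["t"],d
def onz(c,u,v,z):
    o,d=ray(c,u,v); return o+d*(z-o[2])/d[2]
def proj(c,X):
    p=np.atleast_2d(X)@c["R"].T+c["t"]; return np.c_[c["fx"]*p[:,0]/p[:,2]+c["cx"],c["fy"]*p[:,1]/p[:,2]+c["cy"]]
E
python3 - <<'E'
from h import *
a=cv2.imread("pics/side0.png");b=cv2.imread("pics/scene0.png")
def crop(im,x,y,w,h,s): return cv2.resize(im[y:y+h,x:x+w],(w*s,h*s),interpolation=cv2.INTER_CUBIC)
cv2.imwrite("pics/c1.png",crop(a,190,110,200,150,4))
t=np.vstack([np.hstack([crop(a,247,280,80,60,5),crop(a,318,165,80,60,5)]),np.hstack([crop(b,350,215,80,60,5),crop(b,235,190,80,60,5)])])
cv2.imwrite("pics/c2.png",t)
E
```

```text
(no output)
```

View pics/c1.png

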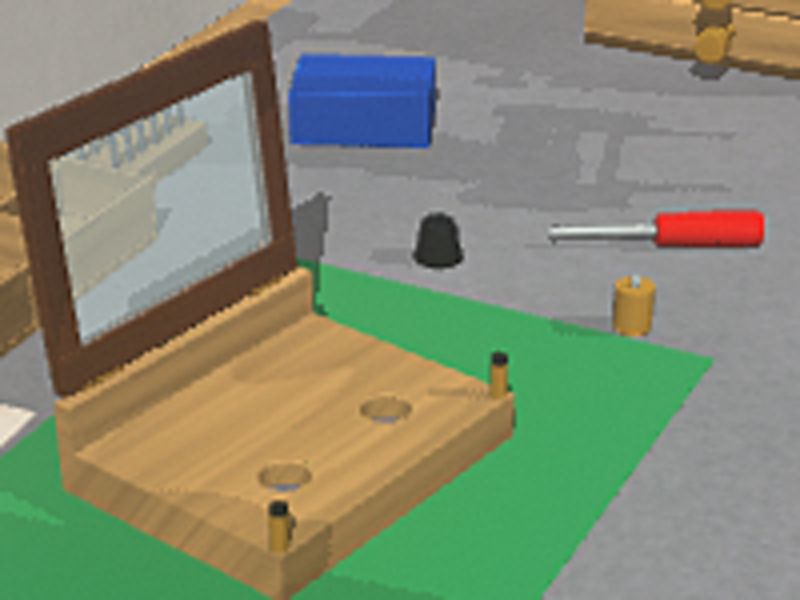

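View pics/c2.png

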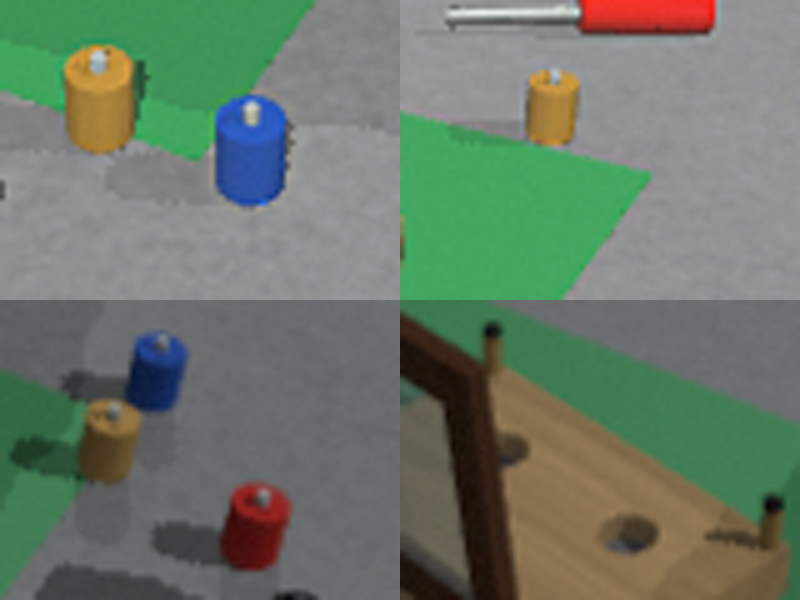

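c1/c2: the brass barrels have arbor tops at side px (266,293) and (348,181). The blue one beside the first is the excluded look-alike. Pocket mouths are at side px (286,212) and (261,229).

```bash
python3 - <<'E'
from h import *
from scipy.optimize import least_squares
s=load("side0");c=load("scene0")
print("b1",onz(s,266.3,292.9,.032),onz(c,372,238,.032)); print("b2",onz(s,348.2,181.2,.032))
for n,u,v,z in(("pk1",286.1,212.4,.03),("pk2",260.9,229.1,.03),("post1",314.4,198.9,.057),("post2",259.4,236.6,.057)):print(n,onz(s,u,v,z))
print("pk",onz(c,280.6,236.6,.03),"posts",onz(c,309.2,230.6,.057),onz(c,253,195.2,.057))
# cover angle from top corners, side + scene
A=onz(s,286.1,212.4,.03)[:2];B=onz(s,260.9,229.1,.03)[:2]
# stand pose fit from: back-wall/front corners: side bottom front corner etc
k=lambda x,y:((x-1.5)/4+190,(y-1.5)/4+110)
for n,x,y,z in(("topFL?",514,400,.03),("topFR?",282,562,.03),("wallL",308,270,.06),("wallR",60,400,.06)):print(n,onz(s,*k(x,y),z))
E
```

```text
b1 [0.39105268 0.23036302 0.032     ] [0.39041092 0.23173045 0.032     ]
b2 [ 0.41234095 -0.24480522  0.032     ]
pk1 [ 0.48813979 -0.03902576  0.03      ]
pk2 [0.50633284 0.04877335 0.03      ]
post1 [ 0.43646313 -0.08410514  0.057     ]
post2 [0.47489281 0.10858846 0.057     ]
pk [0.50748205 0.05058091 0.03      ] posts [0.47874378 0.11015243 0.057     ] [ 0.43664841 -0.08244548  0.057     ]
topFL? [ 0.42612742 -0.08449602  0.03      ]
topFR? [0.46884503 0.1177463  0.03      ]
wallL [ 0.58673653 -0.12312715  0.06      ]
wallR [0.63638216 0.07669139 0.06      ]
```

drive_tool --moves '[{"x":330,"y":-303,"z":30,"rz":-2.66,"fingers":-0.15},{"x":330,"y":-303,"z":30,"rz":-2.66,"fingers":-0.15},{"x":330,"y":-303,"z":30,"rz":-2.66,"fingers":-0.15},{"x":330,"y":-303,"z":30,"rz":-2.66,"fingers":-0.15},{"x":330,"y":-303,"z":30,"rz":-2.66,"fingers":-0.15},{"x":330,"y":-303,"z":30,"rz":-2.66,"fingers":-0.15},{"x":330,"y":-303,"z":30,"rz":-2.66,"fingers":-0.15},{"x":330,"y":-303,"z":30,"rz":-2.66,"fingers":-0.15},{"x":330,"y":-303,"z":30,"rz":-2.66,"fingers":-0.15},{"x":330,"y":-303,"z":30,"rz":-2.66,"fingers":-0.15},{"x":330,"y":-303,"z":30,"rz":-2.66,"fingers":-0.15},{"x":330,"y":-303,"z":30,"rz":-2.66,"fingers":-0.15},{"x":330,"y":-303,"z":30,"rz":-2.66,"fingers":-0.15},{"x":330,"y":-303,"z":30,"rz":-2.66,"fingers":-0.15},{"x":330,"y":-303,"z":30,"rz":-2.66,"fingers":-0.15},{"x":330,"y":-303,"z":30,"rz":-2.66,"fingers":-0.15},{"x":330,"y":-303,"z":30,"rz":-2.66,"fingers":-0.15}]'

```text
invalid input at $.moves[0]: expected keys x, y, z, rx, ry, rz, fingers
```

```bash
cat >> h.py <<'E'
from scipy.spatial.transform import Rotation as Ro
def delta(o,X,rpy):
    R0=Ro.from_euler("xyz",o["tool_rot"],degrees=True);R1=Ro.from_euler("xyz",rpy,degrees=True)
    return np.round(R0.inv().apply(np.array(X)-o["tool_pos"])*1000,1),np.round((R0.inv()*R1).as_rotvec(),3)
E
python3 - <<'E'
from h import *
from cell import sensors,vision
o=sensors.get_obs();print(o["time_s"],o["tool_pos"],o["tool_rot"],o["qpos"],o["grip_width"])
c=vision.read_camera("wrist");np.savez("w1.npz",**c);cv2.imwrite("pics/w1.png",cv2.resize(c["image"][:,:,::-1],(784,588),interpolation=cv2.INTER_CUBIC))
print(proj(c,[[.4123,-.2448,.032],[.488,-.039,.03],o["tool_pos"]]), -c["R"].T@c["t"])
E
```

```text
0.1 [ 0.17430259 -0.62567204  0.22955195] [-1.79899011e+02  6.73728296e-03  1.55749598e+01] [75.23578365 18.43476831 -4.01543562 83.17012971  1.2961248  78.54138959
 -3.25903962] 0.0867213946461859
[[-115.48606671 -235.52231963]
 [-422.60753436 -471.30190989]
 [ 277.76964102  268.70094257]] [ 0.23962642 -0.60781118  0.38357507]
```

View pics/w1.png

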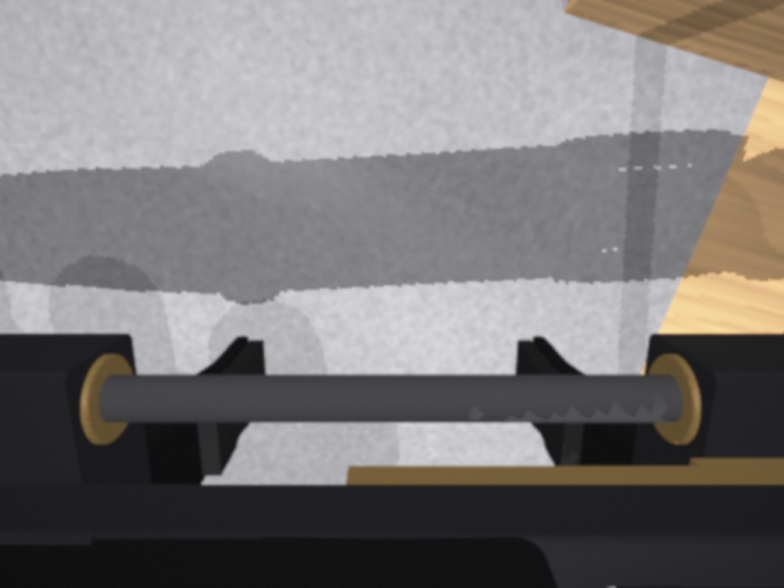

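drive_tool --moves '[{"x":330,"y":-303,"z":30,"rx":0,"ry":0,"rz":-2.66,"fingers":-0.15},{"x":330,"y":-303,"z":30,"rx":0,"ry":0,"rz":-2.66,"fingers":-0.15},{"x":330,"y":-303,"z":30,"rx":0,"ry":0,"rz":-2.66,"fingers":-0.15},{"x":330,"y":-303,"z":30,"rx":0,"ry":0,"rz":-2.66,"fingers":-0.15},{"x":330,"y":-303,"z":30,"rx":0,"ry":0,"rz":-2.66,"fingers":-0.15},{"x":330,"y":-303,"z":30,"rx":0,"ry":0,"rz":-2.66,"fingers":-0.15},{"x":330,"y":-303,"z":30,"rx":0,"ry":0,"rz":-2.66,"fingers":-0.15},{"x":330,"y":-303,"z":30,"rx":0,"ry":0,"rz":-2.66,"fingers":-0.15},{"x":330,"y":-303,"z":30,"rx":0,"ry":0,"rz":-2.66,"fingers":-0.15},{"x":330,"y":-303,"z":30,"rx":0,"ry":0,"rz":-2.66,"fingers":-0.15},{"x":330,"y":-303,"z":30,"rx":0,"ry":0,"rz":-2.66,"fingers":-0.15},{"x":330,"y":-303,"z":30,"rx":0,"ry":0,"rz":-2.66,"fingers":-0.15},{"x":330,"y":-303,"z":30,"rx":0,"ry":0,"rz":-2.66,"fingers":-0.15},{"x":330,"y":-303,"z":30,"rx":0,"ry":0,"rz":-2.66,"fingers":-0.15},{"x":330,"y":-303,"z":30,"rx":0,"ry":0,"rz":-2.66,"fingers":-0.15},{"x":330,"y":-303,"z":30,"rx":0,"ry":0,"rz":-2.66,"fingers":-0.15}]'

```text
time_s: 2.15
tool_pos: [0.4109, -0.2456, 0.2004]
tool_rot: [-180.0, -0.0, 167.8]
force: [0.6, 0.1, 1.1]
grip_width: 0.0499
grasp_force: 0.0
```

```bash
python3 - <<'E'
from h import *
from cell import sensors,vision
o=sensors.get_obs();print(o["time_s"],o["tool_pos"],o["tool_rot"],o["qpos"],o["grip_width"])
c=vision.read_camera("wrist");np.savez("w2.npz",**c);cv2.imwrite("pics/w2.png",cv2.resize(c["image"][:,:,::-1],(784,588),interpolation=cv2.INTER_CUBIC))
print(proj(c,[[.4123,-.2448,.032],o["tool_pos"]])*1.4, -c["R"].T@c["t"])
E
```

```text
2.15 [ 0.41091363 -0.24564235  0.20044952] [-1.79997148e+02 -1.13012571e-02  1.67837394e+02] [ 55.56578235  -0.45873597 -27.52944571 108.12871668  -0.21645337
  72.28828868 105.94037191] 0.04992158863854818
[[392.21340302 272.01911508]
 [390.40107706 374.2096692 ]] [ 0.34510528 -0.23140622  0.35446709]
```

View pics/w2.png

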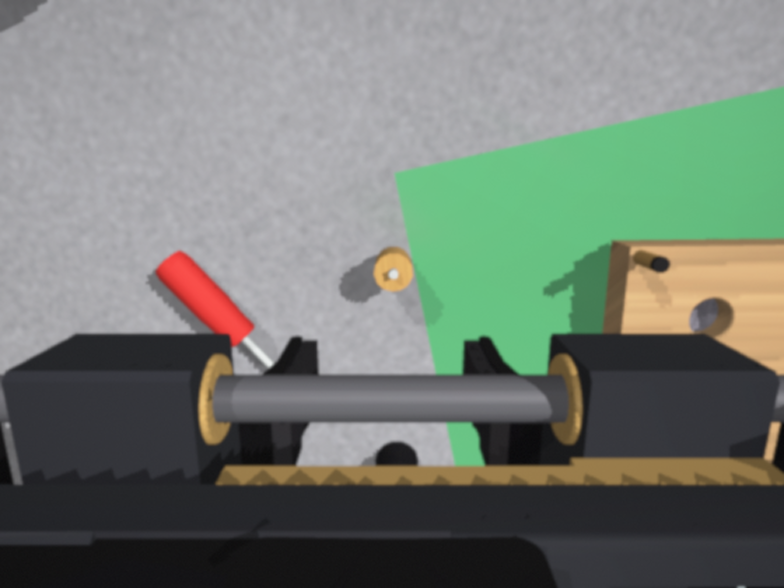

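w2: the barrel arbor is at (393,271), within 1 mm of the prediction. The right pocket is at (711,318), and the screwdriver tip is at (270,366), near the finger line.

```bash
python3 - <<'E'
from h import *
from cell import sensors
w=load("w2");o=sensors.get_obs();p=lambda u,v,z:onz(w,(u+.5)/1.4-.5,(v+.5)/1.4-.5,z)
b=p(394,270.5,.032);print("b2",b,"pkR",p(711,318,.03),"sd",p(270,366,.004),"post",p(658,265,.057), "edge",p(625,241,.03),p(780,241,.03))
for q in (b,p(270,366,.004)):print(delta(o,[q[0],q[1],.027],[180,0,168.2]))
E
```

```text
b2 [ 0.41139052 -0.24353819  0.032     ] pkR [ 0.48908397 -0.04054017  0.03      ] sd [ 0.46916155 -0.35096412  0.004     ] post [ 0.43650001 -0.08589083  0.057     ] edge [ 0.42427673 -0.09240771  0.03      ] [0.44550241 0.00619969 0.03      ]
(array([ -0. ,   2.2, 173.5]), array([-0.   , -0.   , -0.006]))
(array([-79.1, -90.7, 173.5]), array([-0.   , -0.   , -0.006]))
```

drive_tool --moves '[{"x":0,"y":2,"z":60,"rx":0,"ry":0,"rz":-0.006,"fingers":-0.15},{"x":0,"y":2,"z":120,"rx":0,"ry":0,"rz":-0.006,"fingers":-0.15},{"x":0,"y":2,"z":160,"rx":0,"ry":0,"rz":-0.006,"fingers":-0.15},{"x":0,"y":2,"z":173,"rx":0,"ry":0,"rz":-0.006,"fingers":-0.15},{"x":0,"y":2,"z":173,"rx":0,"ry":0,"rz":-0.006,"fingers":-0.15},{"x":0,"y":2,"z":173,"rx":0,"ry":0,"rz":-0.006,"fingers":1},{"x":0,"y":2,"z":173,"rx":0,"ry":0,"rz":-0.006,"fingers":1},{"x":0,"y":2,"z":173,"rx":0,"ry":0,"rz":-0.006,"fingers":1},{"x":0,"y":2,"z":173,"rx":0,"ry":0,"rz":-0.006,"fingers":1},{"x":0,"y":2,"z":173,"rx":0,"ry":0,"rz":-0.006,"fingers":1},{"x":0,"y":2,"z":173,"rx":0,"ry":0,"rz":-0.006,"fingers":1}]' --force 20

```text
time_s: 3.58
tool_pos: [0.412, -0.2441, 0.0283]
tool_rot: [-180.0, 0.1, 168.3]
force: [-0.2, 0.2, 6.3]
grip_width: 0.025
grasp_force: 20.0
```

```bash
python3 - <<'E'
from h import *
from cell import sensors
o=sensors.get_obs();print(o["tool_pos"],o["tool_rot"],delta(o,[.4884,-.0398,.115],[180,0,168.2]))
E
```

```text
[ 0.4119935  -0.24409707  0.02830366] [-1.79957885e+02  5.97645563e-02  1.68326277e+02] (array([-33.6, 215.5, -86.8]), array([-0.001,  0.001,  0.002]))
```

drive_tool --moves '[{"x":0,"y":0,"z":-50,"rx":0,"ry":0,"rz":0,"fingers":1},{"x":0,"y":0,"z":-110,"rx":0,"ry":0,"rz":0,"fingers":1},{"x":-10,"y":50,"z":-112,"rx":0,"ry":0,"rz":0,"fingers":1},{"x":-25,"y":100,"z":-112,"rx":0,"ry":0,"rz":0,"fingers":1},{"x":-40,"y":150,"z":-112,"rx":0,"ry":0,"rz":0,"fingers":1},{"x":-58,"y":200,"z":-112,"rx":0,"ry":0,"rz":0,"fingers":1},{"x":-58,"y":215,"z":-112,"rx":0,"ry":0,"rz":0,"fingers":1},{"x":-58,"y":215,"z":-112,"rx":0,"ry":0,"rz":0,"fingers":1},{"x":-58,"y":215,"z":-112,"rx":0,"ry":0,"rz":0,"fingers":1}]'

```text
time_s: 4.7
tool_pos: [0.5109, -0.047, 0.1391]
tool_rot: [-179.9, -0.1, 168.2]
force: [-0.5, -0.3, -0.0]
grip_width: 0.0253
grasp_force: 20.0
```

```bash
python3 - <<'E'
from h import *
from cell import sensors,vision
o=sensors.get_obs();print(o["time_s"],o["tool_pos"],o["tool_rot"],o["grip_width"],o["force"])
c=vision.read_camera("wrist");np.savez("w3.npz",**c);im=c["image"][:,:,::-1]
im=cv2.resize(im[100:400,150:550],(800,600),interpolation=cv2.INTER_CUBIC);cv2.imwrite("pics/w3.png",im)
P=proj(c,[[.4891,-.0405,.03],[.4881,-.039,.03],[.5069,.0497,.03],o["tool_pos"]]);print((P-[150,100])*2)
E
```

```text
4.7 [ 0.51088896 -0.04696667  0.13907831] [-1.79921286e+02 -5.82991098e-02  1.68184327e+02] 0.02525851575381292 [-0.49640015 -0.34497516 -0.02290583]
[[263.31571759 159.27161898]
 [266.72384208 155.84907745]
 [510.91196241 156.6100179 ]
 [257.75335913 334.52433681]]
```

View pics/w3.png

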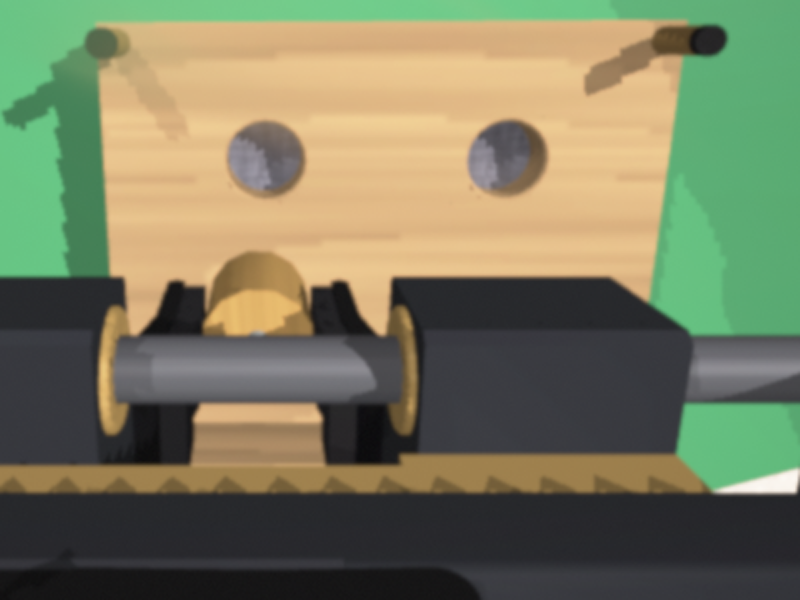

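w3: the mouths are at crop (266,159) and (508,158). The held barrel's foot has its apex at y≈251, centred on x≈258.

```bash
python3 - <<'E'
from h import *
from cell import sensors
w=load("w3");o=sensors.get_obs();p=lambda u,v,z:onz(w,(u+.5)/2+150-.5,(v+.5)/2+100-.5,z)
R=p(266,159,.03);L=p(508,158,.03);d=L-R;print(R,L,np.linalg.norm(d),np.degrees(np.arctan2(-d[0],d[1])))
print("stand FL/FR",p(98,23,.03),p(686,20,.03))
X=Ro.from_euler("xyz",o["tool_rot"],degrees=True).apply([1,0,0]);t=np.array(o["tool_pos"])
for r,h in((.013,-.026),(.011,-.028)):print(2*(proj(w,t+X*r+[0,0,h])-[150,100]))
print(delta(o,[R[0],R[1],.060],[180,0,168.2]),delta(o,[R[0],R[1],.042],[180,0,168.2]))
E
```

```text
[ 0.48898189 -0.03964602  0.03      ] [0.50697412 0.04842107 0.03      ] 0.08988621568592364 -11.546706804133706
stand FL/FR [ 0.42899297 -0.08820432  0.03      ] [0.47065192 0.11595244 0.03      ]
[[257.58469047 249.09069426]]
[[257.59375002 254.11727942]]
(array([23. ,  2.9, 79.2]), array([-0.001, -0.001, -0.001])) (array([23. ,  2.9, 97.2]), array([-0.001, -0.001, -0.001]))
```

drive_tool --moves '[{"x":23.5,"y":3,"z":40,"rx":0,"ry":0,"rz":0,"fingers":1},{"x":23.5,"y":3,"z":75,"rx":0,"ry":0,"rz":0,"fingers":1},{"x":23.5,"y":3,"z":75,"rx":0,"ry":0,"rz":0,"fingers":1},{"x":23.5,"y":3,"z":75,"rx":0,"ry":0,"rz":0,"fingers":1},{"x":23.5,"y":3,"z":80,"rx":0,"ry":0,"rz":0,"fingers":1},{"x":23.5,"y":3,"z":84,"rx":0,"ry":0,"rz":0,"fingers":1},{"x":23.5,"y":3,"z":88,"rx":0,"ry":0,"rz":0,"fingers":1}]'

```text
time_s: 5.62
tool_pos: [0.4896, -0.0383, 0.0518]
tool_rot: [-179.9, 0.0, 168.3]
force: [-0.6, -3.2, -0.2]
grip_width: 0.0254
grasp_force: 20.0
```

drive_tool --moves '[{"x":0.5,"y":-1,"z":0,"rx":0,"ry":0,"rz":0,"fingers":1},{"x":0.5,"y":-1,"z":3,"rx":0,"ry":0,"rz":0,"fingers":1},{"x":0.5,"y":-1,"z":6,"rx":0,"ry":0,"rz":0,"fingers":1},{"x":0.5,"y":-1,"z":9,"rx":0,"ry":0,"rz":0,"fingers":1},{"x":0.5,"y":-1,"z":11,"rx":0,"ry":0,"rz":0,"fingers":1},{"x":0.5,"y":-1,"z":11,"rx":0,"ry":0,"rz":0,"fingers":1}]'

```text
time_s: 6.38
tool_pos: [0.4892, -0.0383, 0.0422]
tool_rot: [-179.9, 0.0, 168.3]
force: [-4.2, -1.8, 15.1]
grip_width: 0.0251
grasp_force: 20.0
```

drive_tool --moves '[{"x":0,"y":0,"z":-1,"rx":0,"ry":0,"rz":0,"fingers":-0.1},{"x":0,"y":0,"z":-1,"rx":0,"ry":0,"rz":0,"fingers":-0.1},{"x":0,"y":0,"z":-1,"rx":0,"ry":0,"rz":0,"fingers":-0.1},{"x":0,"y":0,"z":-20,"rx":0,"ry":0,"rz":0,"fingers":-0.1},{"x":0,"y":0,"z":-75,"rx":0,"ry":0,"rz":0,"fingers":-0.1},{"x":30,"y":50,"z":-110,"rx":0,"ry":0,"rz":0,"fingers":-0.1},{"x":60,"y":100,"z":-140,"rx":0,"ry":0,"rz":0,"fingers":-0.1},{"x":90,"y":150,"z":-158,"rx":0,"ry":0,"rz":0,"fingers":-0.1},{"x":120,"y":200,"z":-158,"rx":0,"ry":0,"rz":0,"fingers":-0.1},{"x":151,"y":244,"z":-158,"rx":0,"ry":0,"rz":0,"fingers":-0.1},{"x":151,"y":244,"z":-158,"rx":0,"ry":0,"rz":0,"fingers":-0.1},{"x":151,"y":244,"z":-158,"rx":0,"ry":0,"rz":0,"fingers":-0.1}]'

```text
time_s: 7.88
tool_pos: [0.3903, 0.2312, 0.1991]
tool_rot: [-180.0, 0.1, 168.4]
force: [0.3, -0.9, -0.1]
grip_width: 0.0477
grasp_force: 0.0
```

```bash
python3 - <<'E'
from h import *
from cell import sensors,vision
o=sensors.get_obs();print(o["time_s"],o["tool_pos"],o["tool_rot"],o["grip_width"],o["force"])
c=vision.read_camera("wrist");np.savez("w4.npz",**c);im=c["image"][:,:,::-1]
cv2.imwrite("pics/w4.png",cv2.resize(im[50:350,50:450],(800,600),interpolation=cv2.INTER_CUBIC))
P=proj(c,[[.3907,.2311,.032],o["tool_pos"]]);print((P-[50,50])*2)
E
```

```text
7.875 [0.390324   0.23118438 0.19911389] [-1.79963225e+02  6.69940419e-02  1.68358506e+02] 0.047702000658727296 [ 0.30423813 -0.94420913 -0.07493157]
[[458.1575693  286.97347586]
 [457.82068881 434.5107367 ]]
```

View pics/w4.png

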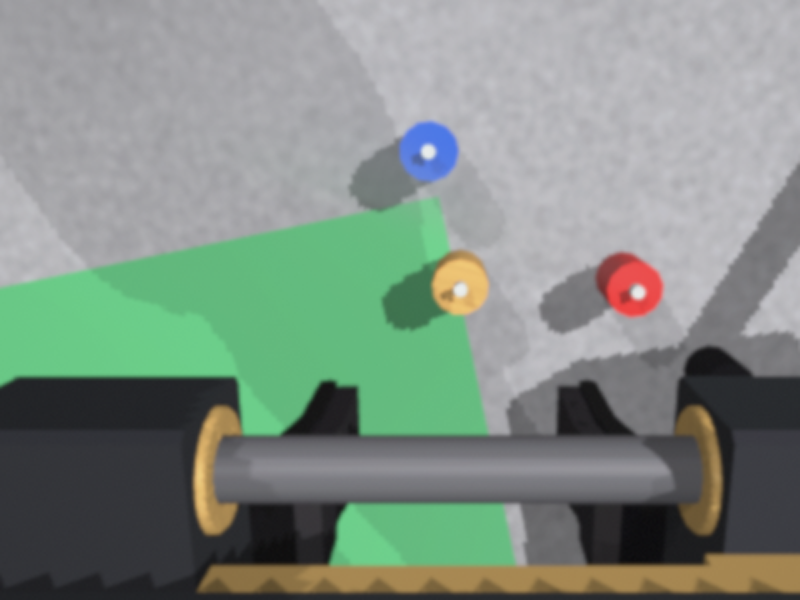

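w4: brass is at (460,287), with blue (429,151) and red (633,287) clear of the fingers. I'll grasp the brass one.

drive_tool --moves '[{"x":0,"y":1,"z":60,"rx":0,"ry":0,"rz":0,"fingers":-0.1},{"x":0,"y":1,"z":120,"rx":0,"ry":0,"rz":0,"fingers":-0.1},{"x":0,"y":1,"z":160,"rx":0,"ry":0,"rz":0,"fingers":-0.1},{"x":0,"y":1,"z":171,"rx":0,"ry":0,"rz":0,"fingers":-0.1},{"x":0,"y":1,"z":171,"rx":0,"ry":0,"rz":0,"fingers":-0.1},{"x":0,"y":1,"z":171,"rx":0,"ry":0,"rz":0,"fingers":1},{"x":0,"y":1,"z":171,"rx":0,"ry":0,"rz":0,"fingers":1},{"x":0,"y":1,"z":171,"rx":0,"ry":0,"rz":0,"fingers":1},{"x":0,"y":1,"z":171,"rx":0,"ry":0,"rz":0,"fingers":1},{"x":0,"y":1,"z":171,"rx":0,"ry":0,"rz":0,"fingers":1}]' --force 20

```text
time_s: 9.18
tool_pos: [0.3911, 0.2324, 0.0283]
tool_rot: [-180.0, 0.1, 168.3]
force: [-0.7, -1.9, 6.7]
grip_width: 0.0254
grasp_force: 20.0
```

```bash
python3 - <<'E'
from h import *
from cell import sensors
o=sensors.get_obs();print(o["tool_pos"],o["tool_rot"],delta(o,[.507,.0490,.139],[180,0,168.2]))
E
```

```text
[0.39112748 0.23242027 0.02831554] [-1.79991137e+02  8.42503499e-02  1.68317780e+02] (array([-150.8, -156.2, -110.4]), array([-0.   ,  0.001,  0.002]))
```

drive_tool --moves '[{"x":0,"y":0,"z":-50,"rx":0,"ry":0,"rz":0,"fingers":1},{"x":0,"y":0,"z":-110,"rx":0,"ry":0,"rz":0,"fingers":1},{"x":-40,"y":-40,"z":-110,"rx":0,"ry":0,"rz":0,"fingers":1},{"x":-80,"y":-80,"z":-110,"rx":0,"ry":0,"rz":0,"fingers":1},{"x":-120,"y":-120,"z":-110,"rx":0,"ry":0,"rz":0,"fingers":1},{"x":-151,"y":-156,"z":-100,"rx":0,"ry":0,"rz":0.002,"fingers":1},{"x":-151,"y":-156,"z":-60,"rx":0,"ry":0,"rz":0.002,"fingers":1},{"x":-151,"y":-156,"z":-38,"rx":0,"ry":0,"rz":0.002,"fingers":1},{"x":-151,"y":-156,"z":-38,"rx":0,"ry":0,"rz":0.002,"fingers":1},{"x":-151,"y":-156,"z":-38,"rx":0,"ry":0,"rz":0.002,"fingers":1}]'

```text
time_s: 10.42
tool_pos: [0.5072, 0.0494, 0.0664]
tool_rot: [180.0, 0.1, 168.2]
force: [0.5, -0.6, 0.5]
grip_width: 0.0249
grasp_force: 20.0
```

```bash
python3 - <<'E'
from h import *
from cell import sensors
o=sensors.get_obs();print(o["tool_pos"],o["force"],delta(o,[.507,.0490,.0423],[180,0,168.2]))
E
```

```text
[0.50718358 0.04941833 0.06635783] [ 0.47838171 -0.57565643  0.53193549] (array([ 0.1, -0.5, 24.1]), array([0.   , 0.001, 0.001]))
```

drive_tool --moves '[{"x":0,"y":-0.3,"z":6,"rx":0,"ry":0,"rz":0,"fingers":1},{"x":0,"y":-0.3,"z":10,"rx":0,"ry":0,"rz":0,"fingers":1},{"x":0,"y":-0.3,"z":14,"rx":0,"ry":0,"rz":0,"fingers":1},{"x":0,"y":-0.3,"z":18,"rx":0,"ry":0,"rz":0,"fingers":1},{"x":0,"y":-0.3,"z":21,"rx":0,"ry":0,"rz":0,"fingers":1},{"x":0,"y":-0.3,"z":24,"rx":0,"ry":0,"rz":0,"fingers":1},{"x":0,"y":-0.3,"z":26,"rx":0,"ry":0,"rz":0,"fingers":1},{"x":0,"y":-0.3,"z":26,"rx":0,"ry":0,"rz":0,"fingers":1}]'

```text
time_s: 11.42
tool_pos: [0.5075, 0.0487, 0.042]
tool_rot: [-179.9, 0.1, 168.2]
force: [-6.5, -1.8, 19.2]
grip_width: 0.0251
grasp_force: 20.0
```

drive_tool --moves '[{"x":0,"y":0,"z":-1,"rx":0,"ry":0,"rz":0,"fingers":-0.1},{"x":0,"y":0,"z":-1,"rx":0,"ry":0,"rz":0,"fingers":-0.1},{"x":0,"y":0,"z":-1,"rx":0,"ry":0,"rz":0,"fingers":-0.1},{"x":0,"y":0,"z":-20,"rx":0,"ry":0,"rz":0,"fingers":-0.1},{"x":0,"y":0,"z":-80,"rx":0,"ry":0,"rz":0,"fingers":-0.1},{"x":10,"y":0,"z":-140,"rx":0,"ry":0,"rz":0,"fingers":-0.1},{"x":10,"y":0,"z":-200,"rx":0,"ry":0,"rz":0,"fingers":-0.1},{"x":10,"y":0,"z":-270,"rx":0,"ry":0,"rz":0,"fingers":-0.1},{"x":10,"y":0,"z":-290,"rx":0,"ry":0,"rz":0,"fingers":-0.1},{"x":10,"y":0,"z":-290,"rx":0,"ry":0,"rz":0,"fingers":-0.1}]'

```text
time_s: 12.68
tool_pos: [0.4979, 0.0517, 0.3328]
tool_rot: [180.0, 0.3, 168.3]
force: [-0.2, -0.9, -0.4]
grip_width: 0.048
grasp_force: 0.0
```

```bash
python3 - <<'E'
from h import *
from cell import sensors,vision
o=sensors.get_obs();print(o["tool_pos"],o["tool_rot"],o["qpos"])
s=load("side0");k=lambda x,y:((x-1.5)/4+190,(y-1.5)/4+110)
a=onz(s,*k(268,22),.22);b=onz(s,*k(10,130),.22);print(a,b,np.linalg.norm(a-b),(a+b)/2)
m=(a+b)/2
print(delta(o,[m[0],m[1],.32],[180,0,78.2]))
for n in("scene","side"):
    c=vision.read_camera(n);np.savez(n+"1.npz",**c);cv2.imwrite(f"pics/{n}1.png",c["image"][:,:,::-1])
E
```

```text
[0.49789175 0.05165561 0.33277639] [179.99219288   0.31792234 168.25399846] [ 46.95085268  -0.30797254 -55.00100479  92.84414905  -0.15215584
  87.03072399  70.2110741 ]
[ 0.61126656 -0.1258184   0.22      ] [0.65540124 0.07063576 0.22      ] 0.2013507047664287 [ 0.6333339  -0.02759132  0.22      ]
(array([-148.7,  -50. ,   13.6]), array([0.004, 0.004, 1.572]))
```

drive_tool --moves '[{"x":-20,"y":-10,"z":13,"rx":0,"ry":0,"rz":0.18,"fingers":-0.1},{"x":-40,"y":-20,"z":13,"rx":0,"ry":0,"rz":0.36,"fingers":-0.1},{"x":-60,"y":-30,"z":13,"rx":0,"ry":0,"rz":0.54,"fingers":-0.1},{"x":-80,"y":-40,"z":13,"rx":0,"ry":0,"rz":0.72,"fingers":-0.1},{"x":-100,"y":-50,"z":13,"rx":0,"ry":0,"rz":0.9,"fingers":-0.1},{"x":-120,"y":-50,"z":13,"rx":0,"ry":0,"rz":1.08,"fingers":-0.1},{"x":-140,"y":-50,"z":13,"rx":0,"ry":0,"rz":1.26,"fingers":-0.1},{"x":-149,"y":-50,"z":13,"rx":0,"ry":0,"rz":1.44,"fingers":-0.1},{"x":-149,"y":-50,"z":13,"rx":0.004,"ry":0.004,"rz":1.572,"fingers":-0.1},{"x":-149,"y":-50,"z":13,"rx":0.004,"ry":0.004,"rz":1.572,"fingers":-0.1},{"x":-149,"y":-50,"z":13,"rx":0.004,"ry":0.004,"rz":1.572,"fingers":-0.1}]'

```text
time_s: 14.15
tool_pos: [0.632, -0.0284, 0.3157]
tool_rot: [-179.6, 0.0, 78.3]
force: [0.5, 0.4, 0.0]
grip_width: 0.0479
grasp_force: 0.0
```

```bash
python3 - <<'E'
from h import *
from cell import sensors,vision
o=sensors.get_obs();print(o["tool_pos"],o["tool_rot"],o["qpos"])
c=vision.read_camera("wrist");np.savez("w5.npz",**c);im=c["image"][:,:,::-1]
w=cv2.resize(im[:,40:520],(480,420))
s=cv2.imread("pics/side1.png")[105:265,190:345]
s=cv2.resize(s,(310*1,320));s2=cv2.resize(cv2.imread("pics/scene1.png")[160:280,180:320],(310,266))
out=np.zeros((600,800,3),np.uint8);out[:420,:480]=w;out[:320,490:800]=s;out[330:596,490:800]=s2
cv2.imwrite("pics/w5.png",out)
P=proj(c,[[.6333,-.0276,.22],o["tool_pos"]]);print(P-[40,0])
E
```

```text
[ 0.63195441 -0.02837612  0.31569562] [-1.79623893e+02  1.36175031e-02  7.82978414e+01] [ 32.51886061  19.92803355 -43.04200425  76.35887305  13.33458523
  89.18997954 -20.74240571]
[[240.28383853 212.50639792]
 [237.69842403 267.74505714]]
```

View pics/w5.png

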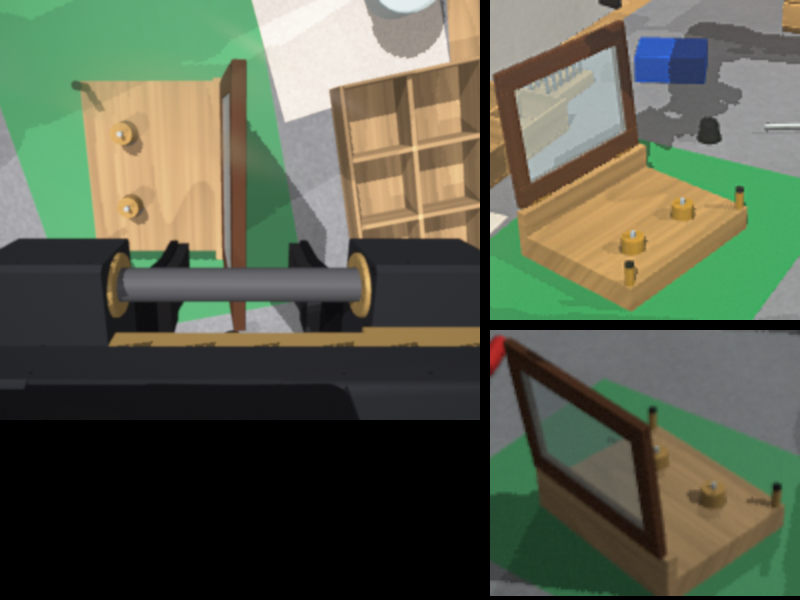

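w5: both barrels are seated upright. The cover's top rail runs at columns ~233–246. I'll take its edges numerically.

```bash
python3 - <<'E'
from h import *
w=load("w5");im=w["image"].astype(int)
print(w["fx"])
for v in(70,100,140,180,220,232):print(v,[(u,*im[v,u]) for u in range(256,292)] if v in(140,) else [tuple(im[v,u])[0] for u in range(256,292)])
print([im[v,280].tolist() for v in range(52,68)])
c=w;print(-c["R"].T@c["t"],"near-end",im[325:332,279].tolist())
E
```

```text
357.47188011126576
70 [np.int64(105), np.int64(105), np.int64(105), np.int64(104), np.int64(105), np.int64(105), np.int64(105), np.int64(104), np.int64(102), np.int64(98), np.int64(93), np.int64(91), np.int64(92), np.int64(89), np.int64(86), np.int64(89), np.int64(97), np.int64(103), np.int64(104), np.int64(104), np.int64(104), np.int64(104), np.int64(105), np.int64(109), np.int64(111), np.int64(110), np.int64(109), np.int64(109), np.int64(106), np.int64(100), np.int64(94), np.int64(98), np.int64(103), np.int64(104), np.int64(104), np.int64(104)]
100 [np.int64(214), np.int64(212), np.int64(199), np.int64(165), np.int64(125), np.int64(114), np.int64(123), np.int64(135), np.int64(141), np.int64(141), np.int64(140), np.int64(139), np.int64(130), np.int64(111), np.int64(97), np.int64(98), np.int64(109), np.int64(115), np.int64(114), np.int64(114), np.int64(114), np.int64(113), np.int64(113), np.int64(113), np.int64(112), np.int64(112), np.int64(112), np.int64(110), np.int64(108), np.int64(102), np.int64(96), np.int64(99), np.int64(102), np.int64(103), np.int64(104), np.int64(104)]
140 [(
[... 3138 characters left out ...]
 np.int64(95), np.int64(109), np.int64(114), np.int64(113), np.int64(113), np.int64(112), np.int64(112), np.int64(112), np.int64(113), np.int64(113), np.int64(113), np.int64(113), np.int64(107), np.int64(91), np.int64(72), np.int64(64), np.int64(64), np.int64(64), np.int64(64), np.int64(64)]
[[111, 196, 135], [111, 196, 136], [110, 196, 135], [110, 196, 135], [110, 196, 135], [111, 194, 134], [110, 176, 122], [108, 131, 91], [103, 89, 63], [101, 75, 54], [100, 73, 53], [101, 74, 53], [100, 74, 54], [102, 76, 55], [102, 76, 55], [103, 77, 57]]
[0.64682147 0.03759823 0.46970063] near-end [[106, 67, 48], [106, 68, 48], [107, 68, 48], [106, 67, 49], [107, 72, 56], [116, 94, 86], [129, 119, 115]]
```

```bash
python3 - <<'E'
from h import *
w=load("w5");y=np.radians(-11.6);ax=np.array([np.cos(y),np.sin(y)]);ay=np.array([-ax[1],ax[0]])
R=np.array([.489,-.0393]);L=np.array([.507,.0487]);m=(R+L)/2
f=lambda P:np.round([(P[:2]-m)@ax*1000,(P[:2]-m)@ay*1000],1)
for v in(140,220):
  for n,u,z in(("back",285.2,.2205),("front",271,.222),("front2",274,.222),("bot",261.3 if v==220 else 260,.066)):print(v,n,f(onz(w,u,v,z)))
print("left end",f(onz(w,278,58.5,.221)),"right",f(onz(w,278,329,.221)),"m",m)
# side view corners refit
s=load("side0");k=lambda x,y:((x-1.5)/4+190,(y-1.5)/4+110)
for n,x,yy,z in(("FL",514,400,.03),("wallTopR",308,270,.06),("wallTopR2",60,400,.06),("covR",268,22,.221),("covL",10,130,.221)):print(n,f(onz(s,*k(x,yy),z)))
w=load("w3")
for q in((98,23),(686,20)):print(f(onz(w,q[0]/2+150-.25,q[1]/2+100-.25,.03)))
w=load("w5")
for u,v in((83+40,81),(95+40,250),(221+40,79)):print(f(onz(w,u,v,.03 if u<200 else .06)))
E
```

```text
140 back [142.4  47.1]
140 front [132.7  47.2]
140 front2 [134.8  47.2]
140 bot [116.5  37.9]
220 back [142.6  -9.9]
220 front [132.3  -9.5]
220 front2 [134.5  -9.5]
220 bot [116.6 -54.6]
left end [137.6  99.1] right [137.2 -99. ] m [0.498  0.0047]
FL [ -52.5 -101.8]
wallTopR [ 112.6 -107.4]
wallTopR2 [121.1  98.3]
covR [ 135.4 -103.2]
covL [139.2  97.7]
[ -48.9 -104.9]
[-49.2 103.5]
[-44.2 103.5]
[ -51.6 -105.9]
[118.2 102.4]
```

```bash
cat >> h.py <<'E'
yw=np.radians(-11.6);AX=np.array([np.cos(yw),np.sin(yw),0]);M=np.array([.498,.0047,0])
def cov(th,r,hx=.1205):
    t=np.radians(th);X=M+AX*(hx-r*np.cos(t))+[0,0,.062+r*np.sin(t)]
    return X,Ro.from_euler("xyz",[180,0,78.4],degrees=True)*Ro.from_euler("x",th-90,degrees=True)
def drow(o,X,R1):
    R0=Ro.from_euler("xyz",o["tool_rot"],degrees=True)
    return np.round(R0.inv().apply(X-o["tool_pos"])*1000,1).tolist(),np.round((R0.inv()*R1).as_rotvec(),3).tolist()
E
python3 - <<'E'
from h import *
from cell import sensors
o=sensors.get_obs()
for r in(.187,.147):print(cov(96.1,r)[0],drow(o,*cov(96.1,r)))
E
```

```text
[ 0.63550433 -0.02352559  0.2479412 ] ([5.5, 2.8, 68.0], [0.1, 0.0, -0.002])
[ 0.63134058 -0.02267089  0.20816768] ([5.5, -1.2, 107.8], [0.1, 0.0, -0.002])
```

drive_tool --moves '[{"x":5.5,"y":3,"z":30,"rx":0.1,"ry":0,"rz":-0.002,"fingers":-0.1},{"x":5.5,"y":3,"z":68,"rx":0.1,"ry":0,"rz":-0.002,"fingers":-0.1},{"x":5.5,"y":3,"z":68,"rx":0.1,"ry":0,"rz":-0.002,"fingers":-0.1},{"x":5.5,"y":2,"z":80,"rx":0.1,"ry":0,"rz":-0.002,"fingers":-0.1},{"x":5.5,"y":0,"z":95,"rx":0.1,"ry":0,"rz":-0.002,"fingers":-0.1},{"x":5.5,"y":-1,"z":108,"rx":0.1,"ry":0,"rz":-0.002,"fingers":-0.1},{"x":5.5,"y":-1,"z":108,"rx":0.1,"ry":0,"rz":-0.002,"fingers":-0.1},{"x":5.5,"y":-1,"z":108,"rx":0.1,"ry":0,"rz":-0.002,"fingers":-0.1}]'

```text
time_s: 15.2
tool_pos: [0.6323, -0.0229, 0.2089]
tool_rot: [-174.0, -0.0, 78.3]
force: [-0.2, 0.3, 0.7]
grip_width: 0.0478
grasp_force: 0.0
```

```bash
python3 - <<'E'
from h import *
from cell import sensors,vision
o=sensors.get_obs();print(o["tool_pos"],drow(o,*cov(96.1,.147)),o["force"])
c=vision.read_camera("wrist");np.savez("w6.npz",**c);im=c["image"].astype(int)
P=proj(c,np.array([cov(96.1,.16)[0]+k*.005*AX+np.array([.1994,.98,0])*.06 for k in(-1,1)]));print(P)
v=int(P[0,1]);print([tuple(x) for x in im[v,int(P[0,0])-8:int(P[1,0])+9].tolist()])
E
```

```text
[ 0.6322511  -0.0228661   0.20893949] ([0.0, -0.8, 0.9], [0.002, -0.0, -0.003]) [-0.23280299  0.30408431  0.71859845]
[[262.09179119 137.33968219]
 [287.5917223  137.41236346]]
[(210, 170, 123), (212, 172, 124), (212, 172, 124), (209, 170, 123), (206, 168, 121), (204, 166, 120), (202, 165, 118), (201, 164, 118), (200, 163, 118), (186, 150, 108), (150, 119, 85), (123, 94, 67), (118, 87, 62), (117, 86, 62), (116, 85, 61), (114, 84, 60), (114, 83, 59), (113, 82, 58), (112, 82, 59), (111, 80, 57), (110, 79, 57), (110, 78, 56), (108, 78, 56), (107, 78, 55), (107, 77, 55), (106, 77, 55), (106, 76, 55), (104, 75, 53), (104, 74, 53), (103, 73, 51), (102, 72, 51), (101, 71, 50), (99, 70, 49), (92, 66, 47), (81, 68, 47), (70, 82, 57), (66, 98, 68), (66, 106, 74), (65, 107, 74), (65, 107, 74), (64, 107, 74), (64, 107, 74)]
```

The edge is within 0.5 mm of prediction, so I'll close on it.

drive_tool --moves '[{"x":0,"y":-0.5,"z":1,"rx":0,"ry":0,"rz":-0.002,"fingers":1},{"x":0,"y":-0.5,"z":1,"rx":0,"ry":0,"rz":-0.002,"fingers":1},{"x":0,"y":-0.5,"z":1,"rx":0,"ry":0,"rz":-0.002,"fingers":1},{"x":0,"y":-0.5,"z":1,"rx":0,"ry":0,"rz":-0.002,"fingers":1},{"x":0,"y":-0.5,"z":1,"rx":0,"ry":0,"rz":-0.002,"fingers":1},{"x":0,"y":-0.5,"z":1,"rx":0,"ry":0,"rz":-0.002,"fingers":1}]' --force 30

```text
time_s: 16.0
tool_pos: [0.6314, -0.0227, 0.2076]
tool_rot: [-174.0, -0.0, 78.4]
force: [-0.5, -0.1, 1.0]
grip_width: 0.0102
grasp_force: 30.0
```

```bash
python3 - <<'E'
from h import *
from cell import sensors
o=sensors.get_obs();print(o["tool_pos"],o["tool_rot"],o["force"],o["wrist_torque"],o["grip_width"],o["qpos"])
for t in(96,92,88,84,80,76,72,68,64,60):print(t,drow(o,*cov(t,.147)))
E
```

```text
[ 0.63137714 -0.02271732  0.20760137] [-1.73964850e+02 -1.29974276e-02  7.83733577e+01] [-0.54528036 -0.12983356  0.95611771] [ 0.00130253 -0.06750374  0.04372804] 0.01021232392192311 [ 30.6503563   26.79924416 -41.90253388  80.89762508  15.46728356
  84.59008418 -22.83341085]
96 ([0.0, -0.4, -0.6], [-0.001, -0.0, -0.0])
92 ([0.0, -10.6, -0.2], [-0.07, -0.0, -0.0])
88 ([0.0, -20.8, 0.9], [-0.14, -0.0, -0.0])
84 ([0.0, -30.9, 2.7], [-0.21, -0.0, -0.0])
80 ([0.0, -40.9, 5.2], [-0.28, -0.0, -0.0])
76 ([0.0, -50.6, 8.3], [-0.35, -0.0, -0.0])
72 ([0.0, -60.1, 12.2], [-0.419, -0.0, -0.0])
68 ([0.0, -69.4, 16.7], [-0.489, -0.0, -0.0])
64 ([-0.0, -78.2, 21.8], [-0.559, -0.0, -0.001])
60 ([-0.0, -86.7, 27.6], [-0.629, -0.0, -0.001])
```

Very low forces. I'll swing part of the way first, to check force and reach.

drive_tool --moves '[{"x":0,"y":-5,"z":0.2,"rx":-0.035,"ry":0,"rz":0,"fingers":1},{"x":0,"y":-10.3,"z":0.3,"rx":-0.07,"ry":0,"rz":0,"fingers":1},{"x":0,"y":-15.5,"z":0.8,"rx":-0.105,"ry":0,"rz":0,"fingers":1},{"x":0,"y":-20.5,"z":1.4,"rx":-0.14,"ry":0,"rz":0,"fingers":1},{"x":0,"y":-25.6,"z":2.3,"rx":-0.175,"ry":0,"rz":0,"fingers":1},{"x":0,"y":-30.6,"z":3.2,"rx":-0.21,"ry":0,"rz":0,"fingers":1},{"x":0,"y":-35.6,"z":4.4,"rx":-0.245,"ry":0,"rz":0,"fingers":1},{"x":0,"y":-40.6,"z":5.7,"rx":-0.28,"ry":0,"rz":0,"fingers":1},{"x":0,"y":-40.6,"z":5.7,"rx":-0.28,"ry":0,"rz":0,"fingers":1}]'

```text
time_s: 17.12
tool_pos: [0.5908, -0.0144, 0.2062]
tool_rot: [170.0, 0.0, 78.4]
force: [-1.1, 0.1, -1.6]
grip_width: 0.01
grasp_force: 30.0
```

```bash
python3 - <<'E'
from h import *
from cell import sensors
o=sensors.get_obs();print(o["tool_pos"],o["tool_rot"],o["force"],o["wrist_torque"],o["grip_width"],o["qpos"])
for t in(80,78,76,74,72,70,68,66,64,62,60):print(t,drow(o,*cov(t,.147)))
E
```

```text
[ 0.59077647 -0.01444789  0.20624578] [1.69951436e+02 4.49503306e-02 7.83787963e+01] [-1.13066692  0.0570082  -1.59394311] [0.1249761  0.02560123 0.06088503] 0.010005087941686782 [ 39.12774673   8.14454086 -45.05907938 101.33050643   9.71003532
  63.5377633  -20.39739006]
80 ([0.1, 0.3, -0.5], [0.001, 0.001, -0.0])
78 ([0.1, -4.8, -0.4], [-0.034, 0.001, -0.0])
76 ([0.1, -9.9, -0.1], [-0.069, 0.001, -0.0])
74 ([0.1, -15.0, 0.3], [-0.104, 0.001, -0.0])
72 ([0.1, -20.1, 0.9], [-0.139, 0.001, -0.0])
70 ([0.1, -25.2, 1.7], [-0.174, 0.001, -0.0])
68 ([0.1, -30.2, 2.7], [-0.209, 0.001, -0.0])
66 ([0.1, -35.2, 3.9], [-0.243, 0.001, -0.0])
64 ([0.1, -40.2, 5.2], [-0.278, 0.001, -0.0])
62 ([0.1, -45.1, 6.7], [-0.313, 0.001, -0.0])
60 ([0.1, -50.0, 8.4], [-0.348, 0.001, -0.0])
```

drive_tool --moves '[{"x":0,"y":-5,"z":0,"rx":-0.035,"ry":0,"rz":0,"fingers":1},{"x":0,"y":-10,"z":0.2,"rx":-0.069,"ry":0,"rz":0,"fingers":1},{"x":0,"y":-15.2,"z":0.6,"rx":-0.104,"ry":0,"rz":0,"fingers":1},{"x":0,"y":-20.3,"z":1.2,"rx":-0.139,"ry":0,"rz":0,"fingers":1},{"x":0,"y":-25.4,"z":2,"rx":-0.174,"ry":0,"rz":0,"fingers":1},{"x":0,"y":-30.4,"z":3,"rx":-0.209,"ry":0,"rz":0,"fingers":1},{"x":0,"y":-35.4,"z":4.2,"rx":-0.243,"ry":0,"rz":0,"fingers":1},{"x":0,"y":-35.4,"z":4.2,"rx":-0.243,"ry":0,"rz":0,"fingers":1}]'

```text
time_s: 18.12
tool_pos: [0.5575, -0.0076, 0.1958]
tool_rot: [156.1, 0.0, 78.4]
force: [0.3, -0.5, -0.8]
grip_width: 0.0095
grasp_force: 30.0
```

```bash
python3 - <<'E'
from h import *
from cell import sensors
o=sensors.get_obs();print(o["tool_pos"],o["tool_rot"],o["force"],o["wrist_torque"],o["grip_width"],o["qpos"])
for t in(66,64,62,60):print(t,drow(o,*cov(t,.147)))
E
```

```text
[ 0.55753945 -0.00762505  0.19579548] [1.56086563e+02 3.20192519e-02 7.83771192e+01] [ 0.3127826  -0.48026734 -0.81273652] [-0.05239578  0.44037809 -0.02220675] 0.009543280317263066 [ 4.16857029e+01 -8.76790833e+00 -4.40756304e+01  1.17880447e+02
 -9.17108411e-02  4.52549285e+01 -1.48681397e+01]
66 ([0.1, 0.1, -0.5], [-0.002, 0.001, -0.0])
64 ([0.1, -5.0, -0.4], [-0.036, 0.001, -0.0])
62 ([0.1, -10.1, -0.1], [-0.071, 0.001, -0.0])
60 ([0.1, -15.2, 0.3], [-0.106, 0.001, -0.0])
```

drive_tool --moves '[{"x":0,"y":-3,"z":0,"rx":-0.018,"ry":0,"rz":0,"fingers":1},{"x":0,"y":-5.2,"z":0,"rx":-0.036,"ry":0,"rz":0,"fingers":1},{"x":0,"y":-7.7,"z":0.1,"rx":-0.053,"ry":0,"rz":0,"fingers":1},{"x":0,"y":-10.2,"z":0.2,"rx":-0.071,"ry":0,"rz":0,"fingers":1},{"x":0,"y":-12.8,"z":0.4,"rx":-0.088,"ry":0,"rz":0,"fingers":1},{"x":0,"y":-15.3,"z":0.6,"rx":-0.105,"ry":0,"rz":0,"fingers":1},{"x":0,"y":-15.3,"z":0.6,"rx":-0.105,"ry":0,"rz":0,"fingers":1},{"x":0,"y":-15.3,"z":0.6,"rx":-0.105,"ry":0,"rz":0,"fingers":1}]'

```text
time_s: 19.12
tool_pos: [0.5442, -0.0049, 0.1889]
tool_rot: [150.1, -0.0, 78.4]
force: [-0.7, -2.0, -1.5]
grip_width: 0.0099
grasp_force: 30.0
```

```bash
python3 - <<'E'
from h import *
from cell import sensors,vision
o=sensors.get_obs();print(o["tool_pos"],o["tool_rot"],o["force"],o["wrist_torque"],o["grip_width"],o["qpos"],drow(o,*cov(60,.147)))
out=[]
AY=np.array([.2011,.9796,0])
for n in("scene","side"):
    c=vision.read_camera(n);np.savez(n+"2.npz",**c);im=c["image"][:,:,::-1].copy()
    x0,y0=(150,130) if n=="scene" else(185,95)
    im=cv2.resize(im[y0:y0+200,x0:x0+133],(400,600),interpolation=cv2.INTER_CUBIC) if n=="scene" else cv2.resize(im[y0:y0+200,x0:x0+133],(400,600),interpolation=cv2.INTER_CUBIC)
    for th,col in((57,(0,0,255)),(60,(0,255,0)),(63,(255,0,0))):
        X,R=cov(th,.16);nz=R.apply([0,-1,0])*.005 # pocket-side/robot-side face? upper face
        for s in(-1,1):
          for f in(-1,1):
            q=(proj(c,X+s*.1*AY+f*nz)[0]-[x0,y0]+.5)*3-.5
            print(n,th,s,f,q.round(1)); cv2.circle(im,(int(q[0]),int(q[1])),1,col,-1)
    out.append(im)
cv2.imwrite("pics/fin.png",np.hstack(out))
E
```

```text
[ 0.54423842 -0.00491484  0.18888037] [ 1.50073305e+02 -7.83105761e-03  7.83638597e+01] [-0.66572272 -2.01533525 -1.45665132] [-0.16718414  0.73933059 -0.13390815] 0.009928670095767592 [ 39.23135306 -14.97887214 -41.79893537 124.81123727  -3.49061997
  37.44039044 -13.57466478] ([0.1, 0.0, -0.5], [-0.001, 0.0, -0.001])
scene 57 -1 -1 [225.6  81.9]
scene 57 -1 1 [234.6  84.5]
scene 57 1 -1 [414.9 189. ]
scene 57 1 1 [423.4 190.9]
scene 60 -1 -1 [217.7  80.2]
scene 60 -1 1 [227.1  82.2]
scene 60 1 -1 [407.4 188. ]
scene 60 1 1 [416.3 189.3]
scene 63 -1 -1 [209.5  79.1]
scene 63 -1 1 [219.2  80.5]
scene 63 1 -1 [399.6 187.6]
scene 63 1 1 [408.9 188.2]
side 57 -1 -1 [309.9 118.9]
side 57 -1 1 [318.5 128.3]
side 57 1 -1 [124.8 212. ]
side 57 1 1 [134.2 222.8]
side 60 -1 -1 [302.5 111.5]
side 60 -1 1 [311.3 120.4]
side 60 1 -1 [116.7 203.5]
side 60 1 1 [126.3 213.7]
side 63 -1 -1 [294.8 104.6]
side 63 -1 1 [303.9 112.9]
side 63 1 -1 [108.5 195.4]
side 63 1 1 [118.3 205.1]
```

View pics/fin.png

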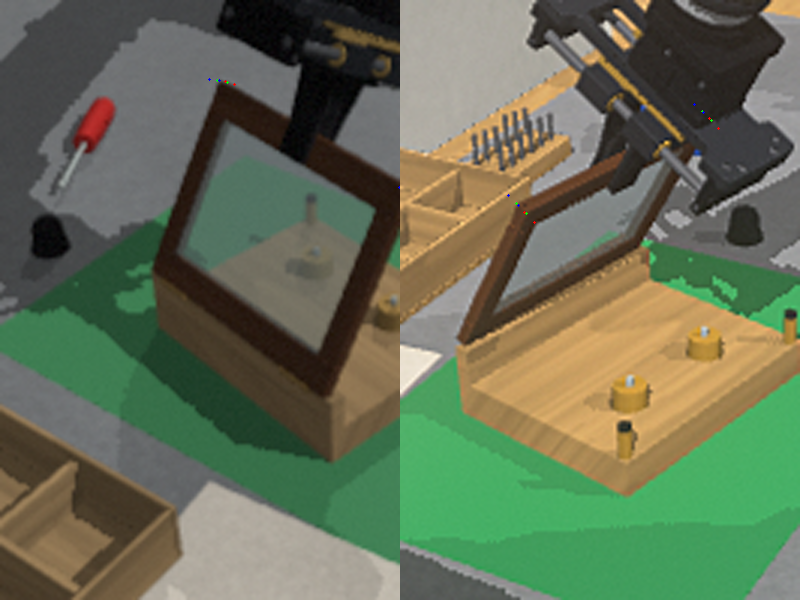

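In the final view, the cover corners at scene (218,82) and side (116,205) match the 60° prediction of (217.7,80.2) and (116.7,203.5) to within about half a degree. Both barrels are seated and the grip is firm at 30 N.

```bash
python3 -c "
from cell import workorder;print(workorder.sign_off())"
```

```text
the job is handed in; nothing more can be done
None
```

The job is handed in: both brass barrels are seated upright at the bottom of their pockets, and the gripper is holding the magnifier cover at about 60° open by the camera check, at about 19 s of the 72 s allowed.

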